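Load the tray carrier and draw out its carrying handle

ROBOT

A 7-joint arm with a two-finger parallel gripper is mounted at the origin on a cart in front of the work surface, level with it; the furniture and walls round the work are solid. World frame = base frame: x ahead of the robot, y to its left, z up, the work surface at z = 0. Lengths are in m, angles in rad, forces in N, time in s.
With the tool pointing down it reaches from about 0.4 to 0.875 m from the base axis. Payload 19.3 kg.
Tool frame: the origin (TCP) lies at the very end of the fingers, on their centre line; the grasp point (between the pads) lies 19 mm behind it; z points along the fingers, y is the line along which they close (so a half turn about z gives the same grasp; the last joint's range is limited). The gripper opens to 85 mm and grips with 20 to 120 N. Pads are 22 mm wide; open, the fingers measure 114 mm over their backs; the gripper's body (76 mm by 85 mm) begins 54 mm behind the grasp point. The pads swing forward as they close: fully open they stand 13 mm farther back than shut.
Start: joints at [1.216, 0.521, -0.036, 1.599, 0.021, 1.021, -0.113], TCP at [0.176, -0.6, 0.231] pointing down, gripper open.
Joint ranges: [-2.91, 2.91], [-0.3, 2.13], [-1.5, 1.42], [0.17, 2.43], [-1.26, 4.41], [0.16, 1.93], [-2.52, 2.52]. Speed limits (rad/s): [1.89, 1.89, 2.39, 2.39, 3.01, 3.01, 3.01].

INTERFACE

Orientations are given as [roll, pitch, yaw] about the fixed x, y, z axes, in that order (R = Rz(yaw) Ry(pitch) Rx(roll)).
In Python, from workcell import bot gives the robot as it stands.
- The arm moves only by the tool carry_out, never from a script. Its argument "rows" is a list that holds one entry, the list of rows, each a list of 4 numbers: the shift along the tool's x, y, z in m, then the turn about the tool's z in degrees. In form: [[[x, y, z, twist], ...]]. A call has 1 to 12 rows; each row is the pose to reach, as a shift and turn from the pose commanded when the call began, along the tool's axes at that moment; what a row does not reach only later rows make up. A row lasts 1/12 s, in which the tool goes at most 41.7 mm and 7.16 degrees, less where a joint would pass 70% of its speed; a pose out of reach is approached as far as the arm can. A call with a gripper value outside its range is refused whole. "grip" is the finger opening in m, from 0 to 0.0854, set as the call begins (left out, the last holds). The fingers move at their own pace and stop on an object; "grip_force" is the grip in N (left out, the last holds). Time passes only in rows, so rows that repeat a pose let the fingers close. It gives the time, the measured TCP pose, the force, the opening and the grip force at its end, in the units of the state.
- bot.observe(): the state, without advancing time (a new reading comes with each control period).
- bot.grab_frame(name): name is "scene" or "side" or "wrist"; returns a dict with "pixels" (480x640x3 uint8, red, green, blue), "K" (3x3 intrinsics, pixels), "pose" (4x4, takes a point from camera to world coordinates). Camera axes: x right, y down, z forward; pixel columns grow to the right and rows downward; lengths in m; the calibration is good to about 2 mm. A picture is of the moment at which its call begins. There is no depth.
- bot.job_done(): hands the job in; it is judged then, once.
Trained networks look in a picture, given as the dict that the camera call returned (one of the last four; its "shot" number tells which), for a name from the list of things; names that differ only in an ending like _2 or _b are one class to them, and where a whole thing is asked for, a point or a joint stands for the part that bears it (a point fixed in the world has none). Each returns a list of dicts, best first, with "conf" (0 to 1); they miss things now and then, are a little off and sometimes report something else, mostly with a low value. They report only what shows in the picture. A call takes as long as a camera call. They do not tell look-alikes from the thing itself.
- bot.look_for(picture, label): "position" ([column, row] in pixels, amid what is visible of it).
- bot.regions_of(picture, label): "region" (480x640 bool, what is visible of it) and "position" ([column, row] in pixels, amid what is visible of it).
- bot.spot_point(picture, label): "position" ([column, row] in pixels: a listed point, or the origin of a listed thing).
The state is a dict: "clock": time; "qpos": joint angles; "qd": joint speeds; "joint_efforts": joint torques, N m; "position": TCP position; "tool_rot": TCP orientation; "force": force on the tool from outside, world axes, zero at the start; "moment": the same for the moment, N m; "grip_width": finger opening in m; "finger_force": force on a finger pad.
Only numpy, scipy, OpenCV 4.12 (cv2) and the standard library are available. Lean on these libraries where they do the work, as an engineer would, in place of code of your own. Each camera call takes 0.05 s, during which the arm holds its last target. There are 200 camera calls.

TASK

Get the tray carrier ready to be taken away: slide the filled tray level along the worktop, handle end last, into the free lower slot of the carrier until it is fully home against the back, with nothing spilled. Then squeeze the release button in the carrier's grip, draw the telescoping handle up past its first stop to its second stop, fully out, and finish still holding the grip there; leave the other things on the worktop where they stand.

Things in the scene. Friction and masses are not known exactly. Their poses are not given: they have to be found in the camera images.
- carrier: Open aluminium tray carrier, fixed: frame 214 mm deep (x), 208 wide (y), 152 high to its flat deck, carrying handle above. Origin: middle of its footprint, on the worktop. x points from the open front to the back: trays go in along +x. The upper slot holds an empty sheet (underside 84 mm up), the lower slot is free. A tray fully home has its origin and axes on the carrier's; back stop at x = +100.
- carrier_mouth (a point): Middle of the lower slot's front: carrier x = -105, y = 0, 34 mm up. Guide walls at y = +-78, 29 to 47 mm high, flare to +-87 at x = -132. Ledges 29 to 32 mm high reach in to y = +-71, under the tray's side rims; the slot has no floor, the tray slides on the worktop.
- tray: Smooth steel tray on the worktop, 0.9 kg filled: 200 x 148 mm over the rim, 39 high; rim 3 thick, 8 wide, leading corners tapered; box below 184 x 134, walls and floor 3. Origin: middle of the underside. x points from the handle end to the leading edge (x = +100). Black stub handle along x at the other end: 18 wide, 15 high, centre line 29 mm above the worktop, from x = -110 to -216.
- tray_grip (a point): Point to hold on the tray's stub handle: on its centre line, at x = -185, y = 0, 29 mm above the worktop. With the tray home it is 80 mm in front of the carrier's frame.
- tomato_tin: Food tin, 75 mm across, 58 mm high, standing in the tray; origin at the middle of its underside.
- garlic: Garlic bulb, about 60 mm, in the tray; origin at its underside.
- lemon: Lemon, 78 x 55 x 56 mm, in the tray; origin at its underside.
- pull_handle (a joint): Height in m the telescoping handle is drawn up: 0 down (start, locked), first stop 0.060, second stop 0.110, fully out (ends at 0.112). Spring pins lock it at 0 and at each stop unless the button is in; with the button held in it runs freely past the first stop, and sinks by its weight (0.35 kg, 1 N friction) if let go. With the button out the pins spring into the next stop.
- grip_centre (a point): Centre of the handle's dark rubber grip, a bar 124 mm long along the carrier's y, 28 deep along its x, 26 high, over the middle of the carrier: 205 mm above the worktop when down (53 over the deck), 315 when fully out. Moves with the handle.
- release_button (a joint): How far the release button is pressed in, in m: 0 out, 0.005 flush with the grip, 0.006 at most. The locking pins are clear from about 0.003. It springs out again by itself: 3 N at first, 8 N when flush.
- button_face (a point): Middle of the button's face: grey button 16 mm wide (carrier's y), 14 high, in the middle of the grip's front (-x) side, standing 5 mm out of it (19 mm in front of grip_centre); pressed toward the carrier's +x. Fingers closing on the middle of the grip along the carrier's x squeeze it in.
- mug_b: Striped mug, 90 mm across, 100 mm high; bystander, to be left alone; origin at the middle of its underside.
- tumbler: Drinking glass, 81 mm across, 91 mm high; bystander, to be left alone; origin at the middle of its underside.
- jam_jar: Small round jar, 68 mm across, 84 mm high; bystander, to be left alone; origin at the middle of its underside.
- spice_1: Spice jar with green cap, 46 mm across, 106 mm high; bystander, to be left alone; origin at the middle of its underside.
- small_bowl: White bowl, 115 mm across, 56 mm high; bystander, to be left alone; origin at the middle of its underside.
- honey_jar: Round jar with grey lid, 71 mm across, 110 mm high; bystander, to be left alone; origin at the middle of its underside.
- salt_shaker: Glass shaker, 44 mm across, 90 mm high; bystander, to be left alone; origin at the middle of its underside.
There are look-alikes about, which are no part of the job. Of the things that look like the lemon, take the one that is farthest from the robot's base at the start.

How it is judged:
By the outcome, as a careful person would: the job done as asked, in the order asked, and still so for the second after the job is handed in, while the arm keeps its last pose, push and grip.
It also fails if it takes over 61 s, if anything falls off the work surface, if the arm or the gripper's body presses on something with over 40 N, if the wrist force passes 120 N, or if a joint passes its speed limit or range.

## Working session

There is one attempt and no reset: what is moved stays moved. The work goes in short steps, Python scripts to look and compute and a tool call to move; the robot and the scene stay as the last step left them, time stands still between calls to the robot, and variables do not carry over. Pictures are saved under pics/ and viewed, at most 10 in all, crops included, and the job is handed in when it is done.

Besides the shell and the picture viewer there is one more tool, called after "Call:" in YAML: its name, and indented under it one key for each argument. carry_out: Moves the arm, as the interface text tells. Its arguments: {"type":"object","properties":{"rows":{"type":"array","items":{"type":"array","items":{"type":"array","items":{"type":"number"}}}},"grip":{"type":"number"},"grip_force":{"type":"number"}},"required":["rows"]}

```bash
mkdir -p pics; ls; cat > h.py <<'E'
import numpy as np, cv2
from workcell import bot
def ray(f,p):
    K=np.array(f["K"]);T=np.array(f["pose"])
    d=T[:3,:3]@np.linalg.solve(K,[p[0],p[1],1.]);return T[:3,3],d/np.linalg.norm(d)
def atz(f,p,z):
    o,d=ray(f,p);return o+d*(z-o[2])/d[2]
def proj(f,P):
    T=np.array(f["pose"]);c=T[:3,:3].T@(np.array(P)-T[:3,3]);u=np.array(f["K"])@c;return u[:2]/u[2]
def tri(rs):
    A=0;b=0
    for o,d in rs:
        M=np.eye(3)-np.outer(d,d);A=A+M;b=b+M@o
    return np.linalg.solve(A,b)
def save(f,n): cv2.imwrite("pics/"+n,cv2.cvtColor(f["pixels"],cv2.COLOR_RGB2BGR))
E
cat > a.py <<'E'
from h import *
np.set_printoptions(precision=4,suppress=True)
s=bot.observe();print({k:np.round(v,3) for k,v in s.items()})
F={n:bot.grab_frame(n) for n in("scene","side","wrist")}
for n,f in F.items(): save(f,n+"0.png")
hs=dict(carrier=0,carrier_mouth=.034,tray=0,tray_grip=.029,grip_centre=.205,button_face=.205,lemon=0,tomato_tin=0)
for l,z in hs.items():
    for n in F:
        for r in bot.spot_point(F[n],l)[:3]: print(l,n,round(r["conf"],2),np.round(r["position"],1),atz(F[n],r["position"],z))
E
python3 a.py
```

```text
pics
{'clock': np.float64(0.0), 'qpos': array([ 1.216,  0.522, -0.036,  1.6  ,  0.021,  1.021, -0.113]), 'qd': array([-0.002, -0.   , -0.001, -0.   , -0.001,  0.001, -0.   ]), 'joint_efforts': array([ -0.001, -92.712,   1.98 , -36.994,   0.018,   0.008,  -0.   ]), 'position': array([ 0.176, -0.599,  0.231]), 'tool_rot': array([-3.14 ,  0.   ,  0.285]), 'force': array([0.13 , 0.324, 0.774]), 'moment': array([-0.025,  0.027, -0.004]), 'finger_force': np.float64(0.0), 'grip_width': np.float64(0.085)}
carrier scene 0.63 [316.4 367.4] [ 0.539  -0.2017  0.    ]
carrier side 0.85 [241.5 191.3] [ 0.5476 -0.1909  0.    ]
carrier_mouth scene 0.41 [387.9 334.3] [ 0.7428 -0.1128  0.034 ]
carrier_mouth scene 0.4 [303.3 250.5] [0.4923 0.1596 0.034 ]
carrier_mouth side 0.74 [409.7 334.3] [0.599  0.4848 0.034 ]
carrier_mouth side 0.6 [345.7 256.1] [0.5283 0.2155 0.034 ]
tray scene 0.88 [306.1 253.4] [0.5002 0.1682 0.    ]
tray side 0.56 [342.  241.6] [0.4845 0.1686 0.    ]
tray_grip scene 0.96 [294.5 202. ] [0.4577 0.3464 0.029 ]
tray_grip side 0.59 [397.6 264.7] [0.4536 0.3449 0.029 ]
grip_centre scene 0.94 [322.4 337.7] [ 0.5548 -0.1889  0.205 ]
grip_centre side 0.93 [227.  151.3] [ 0.5529 -0.1933  0.205 ]
button_face scene 0.69 [316.6 367.6] [ 0.5414 -0.2661  0.205 ]
button_face scene 0.34 [304.1 268.2] [0.503  0.0082 0.205 ]
button_face side 0.63 [245.7 279. ] [0.7927 0.113  0.205 ]
button_face side 0.6 [230.7 151.2] [ 0.5461 -0.1856  0.205 ]
lemon scene 0.76 [247.9 269.3] [ 0.319   0.1086 -0.    ]
lemon scene 0.63 [260.  316.9] [ 0.3681 -0.0505  0.    ]
lemon scene 0.57 [293. 243.] [ 0.4569  0.206  -0.    ]
lemon side 0.88 [362.  194.9] [0.3141 0.1144 0.    ]
lemon side 0.86 [314.2 182.6] [ 0.3746 -0.0332  0.    ]
lemon side 0.63 [356.3 239.6] [0.4519 0.1976 0.    ]
tomato_tin scene 0.81 [303.3 264.7] [0.4924 0.1273 0.    ]
tomato_tin side 0.81 [326.5 234.4] [0.4952 0.1172 0.    ]
```

View pics/scene0.png

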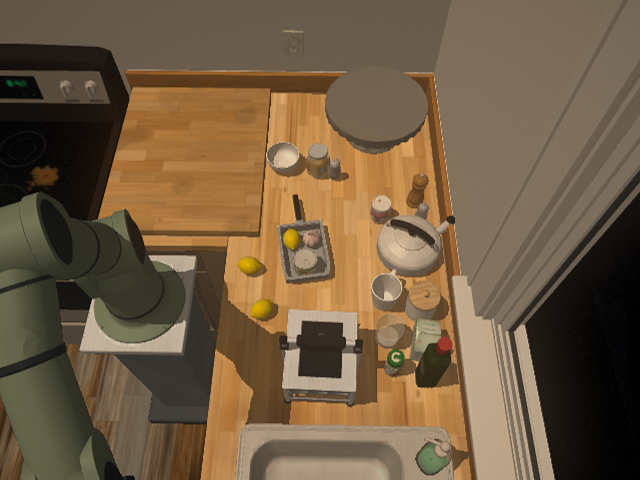

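View pics/side0.png

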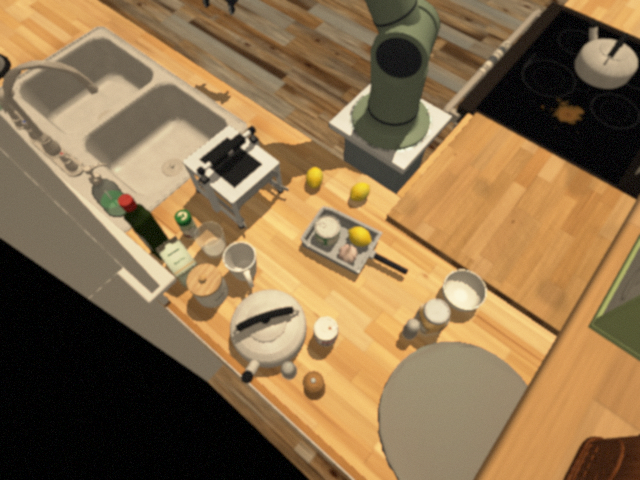

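```bash
python3 - <<'E'
import cv2,numpy as np
a=cv2.imread("pics/scene0.png")[190:410,260:400];b=cv2.imread("pics/side0.png")[120:290,170:410]
a=cv2.resize(a,None,fx=2.7,fy=2.7,interpolation=3);b=cv2.resize(b,None,fx=1.75,fy=1.75,interpolation=3)
o=np.zeros((600,800,3),np.uint8);o[:594,:378]=a;o[:b.shape[0],380:800]=b[:,:420]
cv2.imwrite("pics/c.png",o)
E
```

```text
(no output)
```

View pics/c.png

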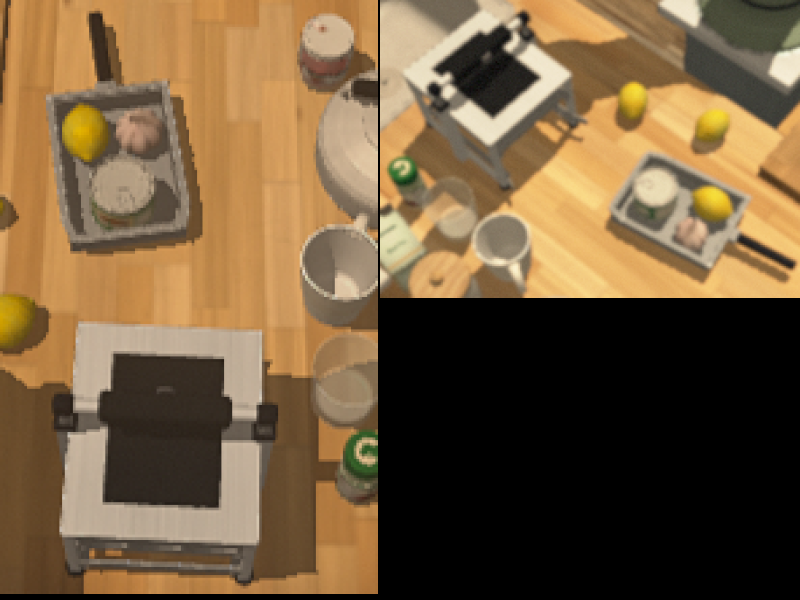

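```bash
cat > b.py <<'E'
from h import *
np.set_printoptions(precision=4,suppress=True)
f=bot.grab_frame("scene");g=bot.grab_frame("side")
sc=lambda p:(p[0]/2.7+260-.3,p[1]/2.7+190-.3)
sd=lambda p:((p[0]-380)/1.75+170-.2,p[1]/1.75+120-.2)
print(f["pose"],g["pose"])
def show(n,fr,m,pts,z):
    P=np.array([atz(fr,m(p),z) for p in pts])[:,:2]
    e=np.roll(P,-1,0)-P;print(n,P.tolist() and P.round(4).tolist(),"mean",P.mean(0),"len",np.linalg.norm(e,axis=1),"ang",np.degrees(np.arctan2(e[:,1],e[:,0])))
show("deck scene",f,sc,[(78,324),(262,330),(258,545),(60,537)],.152)
show("deck side",g,sd,[(489,10),(574,75),(489,157),(404,74)],.152)
show("tray scene",f,sc,[(48,97),(168,83),(188,233),(72,247)],.039)
show("tray side",g,sd,[(648,155),(749,208),(713,266),(612,203)],.039)
for l in ("tray_grip","grip_centre","button_face","tray"):
    rs=[(r["position"],r["conf"]) for r in bot.spot_point(f,l)[:1]+bot.spot_point(g,l)[:2]];print(l,rs)
for l in ("garlic","lemon","tomato_tin","mug_b","tumbler","jam_jar","spice_1","small_bowl","honey_jar","salt_shaker"):
    for r in bot.spot_point(f,l)[:1]:print(l,r["conf"],atz(f,r["position"],0))
E
python3 b.py
```

```text
[[ 0.9999  0.0118 -0.0076  0.5527]
 [ 0.014  -0.8577  0.5139 -0.6733]
 [-0.0005 -0.5139 -0.8578  1.5136]
 [ 0.      0.      0.      1.    ]] [[-0.6368  0.6841 -0.3555  0.9719]
 [ 0.771   0.5632 -0.2972  0.5056]
 [-0.0031 -0.4634 -0.8862  1.1722]
 [ 0.      0.      0.      1.    ]]
deck scene [[0.4626, -0.0912], [0.6468, -0.0951], [0.6384, -0.3091], [0.4549, -0.3043]] mean [ 0.5507 -0.1999] len [0.1843 0.2142 0.1836 0.2133] ang [ -1.2189 -92.2535 178.4914  87.9454]
deck side [[0.451, -0.2898], [0.4606, -0.0826], [0.6611, -0.0789], [0.6372, -0.3007]] mean [ 0.5525 -0.188 ] len [0.2075 0.2005 0.2231 0.1866] ang [ 87.3374   1.0682 -96.1342 176.6711]
tray scene [[0.4071, 0.2471], [0.5494, 0.2688], [0.5741, 0.0691], [0.4444, 0.0498]] mean [0.4937 0.1587] len [0.1439 0.2012 0.131  0.2008] ang [   8.6626  -82.9597 -171.5457  100.7114]
tray side [[0.4493, 0.0655], [0.4217, 0.2607], [0.5427, 0.2778], [0.5594, 0.0787]] mean [0.4933 0.1707] len [0.1971 0.1221 0.1998 0.1109] ang [  98.0455    8.0539  -85.1871 -173.1932]
tray_grip [([295.9, 201.0], 0.78), ([397.9, 265.1], 0.86)]
grip_centre [([318.6, 339.0], 0.79), ([226.6, 149.1], 0.92)]
button_face [([234.0, 152.8], 0.34), ([228.1, 149.2], 0.15)]
tray [([305.0, 254.2], 0.66), ([340.5, 241.0], 0.82)]
garlic 0.59 [0.5218 0.2058 0.    ]
lemon 0.82 [ 0.3666 -0.0454  0.    ]
tomato_tin 0.84 [0.4944 0.1227 0.    ]
mug_b 0.89 [0.7451 0.0299 0.    ]
tumbler 0.89 [ 0.7467 -0.0984  0.    ]
jam_jar 0.66 [0.7389 0.3055 0.    ]
spice_1 0.82 [ 0.7563 -0.2039  0.    ]
small_bowl 0.83 [0.4184 0.5187 0.    ]
honey_jar 0.57 [0.5347 0.5017 0.    ]
salt_shaker 0.75 [0.5859 0.4683 0.    ]
```

```bash
cat >> h.py <<'E'
from scipy.spatial.transform import Rotation as Ro
def mv(P,yaw,s=None):
    s=s or bot.observe();R=Ro.from_euler("xyz",s["tool_rot"]).as_matrix()
    y0=np.degrees(np.arctan2(R[1,0],R[0,0]));d=R.T@(np.array(P)-s["position"])
    tw=-((yaw-y0+180)%360-180);return d.round(4),round(tw,2),"rows",np.linalg.norm(d)/.0417,abs(tw)/7.16
E
python3 -c "
from h import *
print(mv([.44,-.25,.36],57)); s=bot.observe(); s['position']=np.array([.44,-.25,.36]); s['tool_rot']=[np.pi,0,np.radians(57)]; print(mv([.46,.345,.14],99.5,s))"
```

```text
(array([ 0.3521, -0.2615, -0.1287]), np.float64(-40.68), 'rows', np.float64(10.959882379146059), np.float64(5.68221494980429))
(array([ 0.5099, -0.3073,  0.22  ]), np.float64(-42.5), 'rows', np.float64(15.220262859014857), np.float64(5.935754189944134))
```

Call:
carry_out:
  rows:
    - [[0.1,-0.08,-0.129,-15],[0.2,-0.15,-0.129,-25],[0.352,-0.262,-0.129,-41],[0.352,-0.262,-0.129,-41],[0.352,-0.262,-0.129,-41],[0.352,-0.262,-0.129,-41],[0.352,-0.262,-0.129,-41],[0.352,-0.262,-0.129,-41],[0.352,-0.262,-0.129,-41],[0.352,-0.262,-0.129,-41],[0.352,-0.262,-0.129,-41],[0.352,-0.262,-0.129,-41]]
  grip: 0.0854

```text
clock: 3.35
position: [0.4439, -0.2435, 0.3621]
tool_rot: [3.139, -0.003, 1.008]
force: [0.3, 0.2, -0.2]
grip_width: 0.0852
finger_force: 0.0
```

```bash
python3 -c "
from h import *
print(mv([.46,.345,.14],99.5))"
```

```text
(array([ 0.5057, -0.3011,  0.2226]), np.float64(-41.77), 'rows', np.float64(15.090024533562326), np.float64(5.8331655223972225))
```

Call:
carry_out:
  rows:
    - [[0.506,-0.301,0.223,-42],[0.506,-0.301,0.223,-42],[0.506,-0.301,0.223,-42],[0.506,-0.301,0.223,-42],[0.506,-0.301,0.223,-42],[0.506,-0.301,0.223,-42],[0.506,-0.301,0.223,-42],[0.506,-0.301,0.223,-42],[0.506,-0.301,0.223,-42],[0.506,-0.301,0.223,-42],[0.506,-0.301,0.223,-42],[0.506,-0.301,0.223,-42]]

```text
clock: 4.35
position: [0.4554, 0.2196, 0.1825]
tool_rot: [3.141, 0.0, 1.733]
force: [2.5, -0.7, -0.1]
grip_width: 0.0854
finger_force: 0.0
```

```bash
python3 -c "
from h import *
print(mv([.46,.345,.14],99.5))"
```

```text
(array([0.123 , 0.0247, 0.0425]), np.float64(-0.21), 'rows', np.float64(3.177334405697324), np.float64(0.02952127687041438))
```

Call:
carry_out:
  rows:
    - [[0.123,0.025,0.04,0],[0.123,0.025,0.04,0],[0.123,0.025,0.04,0],[0.123,0.025,0.04,0],[0.123,0.025,0.04,0],[0.123,0.025,0.04,0]]

```text
clock: 4.85
position: [0.4601, 0.3432, 0.1428]
tool_rot: [-3.141, 0.0, 1.734]
force: [0.2, 0.6, -0.6]
grip_width: 0.0856
finger_force: 0.0
```

```bash
python3 - <<'E'
from h import *
np.set_printoptions(precision=4,suppress=True)
w=bot.grab_frame("wrist");save(w,"w1.png")
s=bot.observe();print(s["position"],s["tool_rot"])
for r in bot.spot_point(w,"tray_grip")[:2]:print(r["conf"],r["position"],atz(w,r["position"],.029))
for r in bot.regions_of(w,"tray_grip")[:1]:
    m=r["region"].astype(np.uint8);print(m.sum(),cv2.boundingRect(m))
E
```

```text
[0.4606 0.3424 0.1432] [-3.1415  0.0006  1.7329]
0.66 [322.0, 225.1] [0.4615 0.3478 0.029 ]
12672 (230, 183, 184, 240)
```

View pics/w1.png

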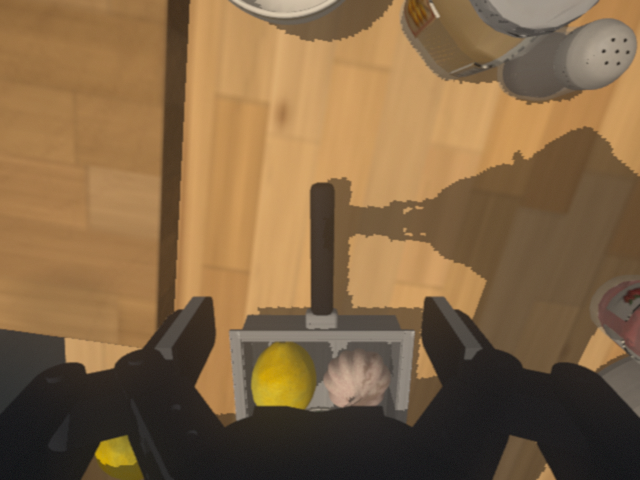

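```bash
python3 - <<'E'
from h import *
np.set_printoptions(precision=4,suppress=True)
w=bot.grab_frame("wrist");s=bot.observe();P=s["position"];print("tcp",P)
print("tcp px",proj(w,P),"below",proj(w,[P[0],P[1],.029]))
a=cv2.cvtColor(w["pixels"],cv2.COLOR_RGB2GRAY)
pts=[]
for r in range(200,300,8):
    c=np.where(a[r,295:345]<70)[0]+295;l=[c[0]]
    c=c[:np.argmax(np.diff(c)>1)+1] if (np.diff(c)>1).any() else c
    p=((c[0]+c[-1])/2,r);pts.append(atz(w,p,.036)[:2]);print(r,c[0],c[-1],end="; ")
pts=np.array(pts);d=pts[-1]-pts[0];v=cv2.fitLine(pts.astype(np.float32),2,0,.01,.01).ravel();print("\nfit",v,np.degrees(np.arctan2(v[1],v[0])))
for n,p,z in(("end",(321.5,183.5),.036),("start",(322,314),.036),("rimL",(231,331),.039),("rimR",(415,331),.039)):print(n,atz(w,p,z))
E
```

```text
tcp [0.461  0.342  0.1437]
tcp px [319.7573 302.1307] below [319.0585 230.1661]
200 310 332; 208 310 332; 216 310 332; 224 310 332; 232 310 332; 240 311 332; 248 311 332; 256 311 331; 264 311 331; 272 311 331; 280 311 331; 288 311 331; 296 311 331; 
fit [ 0.1639 -0.9865  0.4645  0.33  ] -80.568184
end [0.4568 0.3783 0.036 ]
start [0.4743 0.276  0.036 ]
rimL [0.4049 0.2509 0.039 ]
rimR [0.5496 0.2747 0.039 ]
```

```bash
python3 -c "
from h import *
print(mv([.462,.347,.010],99.43))"
```

```text
(array([0.0048, 0.0016, 0.1337]), np.float64(-0.21), 'rows', np.float64(3.2080262078747026), np.float64(0.029832676066015737))
```

Call:
carry_out:
  rows:
    - [[0.005,0.001,0.03,0],[0.005,0.001,0.06,0],[0.005,0.001,0.09,0],[0.005,0.001,0.115,0],[0.005,0.001,0.128,0],[0.005,0.001,0.133,0],[0.005,0.001,0.133,0],[0.005,0.001,0.133,0]]

```text
clock: 5.72
position: [0.4611, 0.3486, 0.0114]
tool_rot: [3.14, -0.001, 1.733]
force: [-0.1, 0.3, 1.2]
grip_width: 0.0854
finger_force: 0.0
```

Call:
carry_out:
  rows:
    - [[0,0,0,0],[0,0,0,0],[0,0,0,0],[0,0,0,0],[0,0,0,0],[0,0,0,0],[0,0,0,0],[0,0,0,0],[0,0,0,0],[0,0,0,0]]
  grip: 0.01
  grip_force: 50

```text
clock: 6.55
position: [0.4607, 0.3484, 0.0106]
tool_rot: [3.141, -0.0, 1.734]
force: [-1.2, -0.6, 6.9]
grip_width: 0.0175
finger_force: 52.4
```

```bash
python3 - <<'E'
from h import *
np.set_printoptions(precision=4,suppress=True)
f=bot.grab_frame("scene")
r=bot.regions_of(f,"carrier")[0];print(r["conf"],cv2.boundingRect(r["region"].astype(np.uint8)))
a=cv2.GaussianBlur(cv2.cvtColor(f["pixels"],cv2.COLOR_RGB2GRAY),(3,3),0).astype(float)
# left/right deck edges by max gradient, rows away from posts
for n,cs,sg in(("L",(278,296),1),("R",(346,366),-1)):
    P=[]
    for y in list(range(316,334))+list(range(358,386)):
        g=sg*np.diff(a[y,cs[0]:cs[1]]);k=g.argmax()
        k=np.clip(k,1,len(g)-2);o=.5*(g[k-1]-g[k+1])/(g[k-1]-2*g[k]+g[k+1]+1e-9)
        P.append(atz(f,(cs[0]+k+.5+np.clip(o,-1,1),y),.152)[:2])
    P=np.array(P,np.float32);v=cv2.fitLine(P,cv2.DIST_HUBER,0,.01,.01).ravel();v[:2]*=np.sign(-v[1])
    print(n,"ang",np.degrees(np.arctan2(v[1],v[0])),"x at y=-.195",v[2]+(-.195-v[3])*v[0]/v[1],"std",np.abs((P-v[2:])@[-v[1],v[0]]).mean())
print(mv([.567,.235,.0105],88))
E
```

```text
0.82 (279, 309, 84, 99)
L ang -92.23617 x at y=-.195 0.45795813 std 0.00070816523
R ang -92.07625 x at y=-.195 0.642931 std 0.00027515012
(array([-0.1292,  0.0865,  0.0001]), np.float64(11.32), 'rows', np.float64(3.727211049762335), np.float64(1.58125350091729))
```

Call:
carry_out:
  rows:
    - [[-0.002,0.001,0,0.2],[-0.006,0.004,0,0.6],[-0.013,0.009,0,1.2],[-0.022,0.015,0,2.0],[-0.032,0.022,0,3.0],[-0.042,0.029,0,4.0],[-0.052,0.036,0,5.0],[-0.062,0.043,0,6.0],[-0.071,0.049,0,6.8],[-0.078,0.053,0,7.4],[-0.082,0.056,0,7.6],[-0.083,0.057,0,7.6]]

```text
clock: 7.65
position: [0.5307, 0.2757, 0.0106]
tool_rot: [3.141, -0.001, 1.599]
force: [-5.6, 3.4, 8.9]
grip_width: 0.0167
finger_force: 52.7
```

```bash
python3 - <<'E'
from h import *
print(mv([.567,.235,.0105],87.9))
E
```

```text
(array([-0.0417,  0.0352,  0.    ]), np.float64(3.72), 'rows', np.float64(1.3087971831232321), np.float64(0.519910607378765))
```

Call:
carry_out:
  rows:
    - [[-0.002,0.002,0,0.2],[-0.006,0.005,0,0.5],[-0.011,0.009,0,1.0],[-0.017,0.014,0,1.5],[-0.024,0.02,0,2.1],[-0.031,0.026,0,2.7],[-0.037,0.031,0,3.2],[-0.04,0.034,0,3.6],[-0.042,0.035,0,3.7],[-0.042,0.035,0,3.7]]

```text
clock: 8.48
position: [0.567, 0.235, 0.0106]
tool_rot: [3.141, -0.001, 1.535]
force: [-0.2, 1.9, 6.5]
grip_width: 0.017
finger_force: 52.4
```

```bash
python3 - <<'E'
from h import *
s=bot.observe();print(s["position"],s["tool_rot"])
f=bot.grab_frame("scene");g=bot.grab_frame("side")
a=cv2.cvtColor(f["pixels"],4)[230:410,260:400];b=cv2.cvtColor(g["pixels"],4)[120:290,170:370]
a=cv2.resize(a,None,fx=3.3,fy=3.3,interpolation=2);b=cv2.resize(b,None,fx=1.65,fy=1.65,interpolation=2)
o=np.zeros((600,800,3),np.uint8);o[:594,:462]=a;o[:b.shape[0],465:795]=b[:,:330]
cv2.imwrite("pics/c2.png",o)
E
```

```text
[0.56695293 0.23499731 0.01060906] [ 3.14103656e+00 -1.15870610e-03  1.53517869e+00]
```

View pics/c2.png

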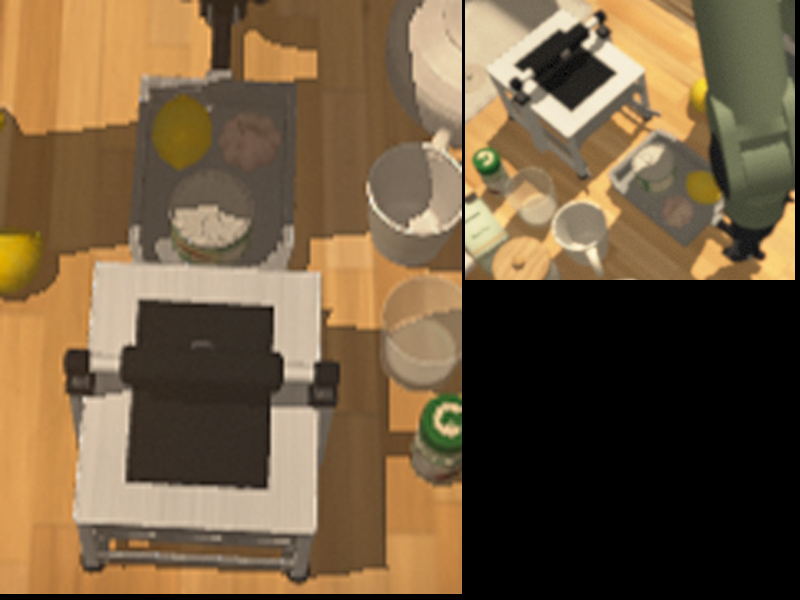

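```bash
python3 - <<'E'
from h import *
f=bot.grab_frame("scene")
sc=lambda p:(p[0]/3.3+260-.35,p[1]/3.3+230-.35)
tl,tr=[atz(f,sc(p),.039)[:2] for p in((140,78),(297,82))]
bl,br=[atz(f,sc(p),.039)[:2] for p in((131,225),(292,255))]
A=lambda a,b:np.degrees(np.arctan2(*(b-a)[::-1]))
print(tl,tr,bl,br,"angs",A(tl,bl),A(tr,br),A(tl,tr),np.linalg.norm(tl-tr))
m=(tl+tr)/2;t=np.radians(-92.15);u=np.array([np.cos(t),np.sin(t)]);C=np.array([.5505,-.195])
n=np.array([-u[1],u[0]]);print("rear mid in carrier frame",(m-C)@u,(m-C)@n)
s=bot.observe();d=s["position"][:2]-C;print("grip in carrier",d@u,d@n)
for l in("tray_grip","tray"):
    for r in bot.spot_point(f,l)[:1]:q=atz(f,r["position"],.029 if l!="tray" else 0)[:2]-C;print(l,r["conf"],q@u,q@n)
E
```

```text
[0.48898704 0.14675573] [0.63686972 0.14448501] [ 0.48538804 -0.00449145] [ 0.62971216 -0.03165731] angs -91.36312094339368 -92.32693991038266 -0.8797000395227078 0.14790011834153388
rear mid in carrier frame -0.3408468459244641 -0.0003590057133579308
grip in carrier -0.43024904757721394 0.00017377681081685858
tray_grip 0.74 -0.42979138587042753 0.0007612507871465682
tray 0.69 -0.25732830240369026 -0.0022150195510832254
```

Call:
carry_out:
  rows:
    - [[-0.002,0,0,0],[-0.006,0,0,0],[-0.013,0,0,0],[-0.022,0,0,0],[-0.032,0,0,0],[-0.042,0,0,0],[-0.052,0,0,0],[-0.062,0,0,0],[-0.07,0,0,0],[-0.076,0,0,0],[-0.079,0,0,0],[-0.08,0,0,0]]

```text
clock: 9.73
position: [0.5642, 0.155, 0.0106]
tool_rot: [3.141, -0.001, 1.536]
force: [0.0, 5.1, 5.2]
grip_width: 0.0171
finger_force: 52.1
```

Call:
carry_out:
  rows:
    - [[-0.002,0,0,0],[-0.006,0,0,0],[-0.012,0,0,0],[-0.019,0,0,0],[-0.026,0,0,0],[-0.033,0,0,0],[-0.04,0,0,0],[-0.047,0,0,0],[-0.053,0,0,0],[-0.057,0,0,0],[-0.059,0,0,0],[-0.06,0,0,0]]

```text
clock: 10.73
position: [0.5621, 0.0954, 0.0106]
tool_rot: [3.141, -0.001, 1.536]
force: [0.3, 5.8, 4.8]
grip_width: 0.0169
finger_force: 52.2
```

Call:
carry_out:
  rows:
    - [[-0.002,0,0,0],[-0.006,0,0,0],[-0.013,0,0,0],[-0.021,0,0,0],[-0.03,0,0,0],[-0.039,0,0,0],[-0.048,0,0,0],[-0.057,0,0,0],[-0.065,0,0,0],[-0.071,0,0,0],[-0.074,0,0,0],[-0.075,0,0,0]]

```text
clock: 11.73
position: [0.5595, 0.0201, 0.0106]
tool_rot: [3.14, -0.001, 1.536]
force: [-0.6, 5.2, 6.2]
grip_width: 0.0168
finger_force: 52.3
```

Call:
carry_out:
  rows:
    - [[-0.002,0,0,0],[-0.004,0,0,0],[-0.006,0,0,0],[-0.008,0,0,0],[-0.01,0,0,0],[-0.012,0,0,0],[-0.014,0,0,0],[-0.016,0,0,0],[-0.018,0,0,0],[-0.02,0,0,0],[-0.02,0,0,0]]

```text
clock: 12.65
position: [0.5588, 0.0004, 0.0106]
tool_rot: [3.141, -0.001, 1.536]
force: [0.9, 3.0, 7.4]
grip_width: 0.0168
finger_force: 52.4
```

Call:
carry_out:
  rows:
    - [[-0.0015,0,0,0],[-0.003,0,0,0],[-0.0045,0,0,0],[-0.006,0,0,0],[-0.007,0,0,0],[-0.008,0,0,0]]

```text
clock: 13.15
position: [0.5585, -0.0072, 0.0106]
tool_rot: [3.14, -0.001, 1.537]
force: [0.2, 6.8, 6.7]
grip_width: 0.0169
finger_force: 52.3
```

Call:
carry_out:
  rows:
    - [[-0.001,0,0,0],[-0.002,0,0,0],[-0.003,0,0,0],[-0.004,0,0,0]]

```text
clock: 13.48
position: [0.5584, -0.0111, 0.0106]
tool_rot: [3.141, -0.001, 1.537]
force: [0.4, 6.7, 6.2]
grip_width: 0.0171
finger_force: 52.3
```

Call:
carry_out:
  rows:
    - [[-0.001,0,0,0],[-0.002,0,0,0],[-0.003,0,0,0],[-0.004,0,0,0]]

```text
clock: 13.82
position: [0.5588, -0.0116, 0.0106]
tool_rot: [3.139, -0.006, 1.539]
force: [3.3, 28.3, -0.8]
grip_width: 0.0174
finger_force: 51.2
```

Call:
carry_out:
  rows:
    - [[0.001,0,0,0],[0.002,0,0,0],[0.003,0,0,0],[0.003,0,0,0]]

```text
clock: 14.15
position: [0.5587, -0.0114, 0.0106]
tool_rot: [3.14, -0.002, 1.537]
force: [2.0, 9.0, 3.5]
grip_width: 0.0171
finger_force: 51.9
```

Call:
carry_out:
  rows:
    - [[0,0,0,0],[0,0,0,0],[0,0,0,0],[0,0,0,0],[0,0,0,0],[0,0,0,0]]
  grip: 0.06

```text
clock: 14.65
position: [0.5578, -0.0133, 0.0102]
tool_rot: [-3.141, 0.0, 1.536]
force: [-0.3, -0.5, 0.2]
grip_width: 0.06
finger_force: 0.0
```

Call:
carry_out:
  rows:
    - [[0,0,-0.02,0],[0,0,-0.06,0],[0,0,-0.1,0],[0,0,-0.14,0],[0,0,-0.18,0],[0,0,-0.22,0],[0,0,-0.26,0],[0,0,-0.29,0],[0,0,-0.29,0],[0,0,-0.29,0]]
  grip: 0.0854

```text
clock: 15.48
position: [0.5584, -0.0132, 0.3017]
tool_rot: [3.139, 0.0, 1.536]
force: [0.2, -0.1, -1.3]
grip_width: 0.0856
finger_force: 0.0
```

```bash
python3 - <<'E'
from h import *
np.set_printoptions(precision=4,suppress=True)
w=bot.grab_frame("wrist");f=bot.grab_frame("scene");g=bot.grab_frame("side");save(w,"w2.png")
s=bot.observe();print(s["position"],s["tool_rot"])
t=np.radians(-92.15);u=np.array([np.cos(t),np.sin(t)]);C=np.array([.551,-.1965]);n=np.array([-u[1],u[0]])
for N,F in(("w",w),("f",f),("g",g)):
  for l,z in(("tray_grip",.029),("grip_centre",.205),("button_face",.205)):
    for r in bot.spot_point(F,l)[:1]:q=atz(F,r["position"],z)[:2];print(N,l,r["conf"],q,"in carrier",(q-C)@u,(q-C)@n)
b=g["pixels"][120:290,170:370,::-1]
cv2.imwrite("pics/c3.png",np.hstack([cv2.resize(b,(400,340)),cv2.resize(f["pixels"][230:410,260:400,::-1],(265,340))]))
E
```

```text
[ 0.5574 -0.0133  0.2991] [-3.1399  0.0001  1.5362]
w tray_grip 0.65 [ 0.5597 -0.0152] in carrier -0.18152443849335195 0.001893147368645546
f tray_grip 0.64 [0.7434 0.0093] in carrier -0.21284414523599351 0.1845523807137885
f grip_centre 0.62 [ 0.5456 -0.1991] in carrier 0.0028115566376343427 -0.005311675019926387
g tray_grip 0.67 [ 0.555  -0.0143] in carrier -0.1821965188954134 -0.002794776907509234
g grip_centre 0.8 [ 0.55   -0.2029] in carrier 0.006462063818503547 -0.0008008582582782431
g button_face 0.47 [ 0.5502 -0.178 ] in carrier -0.01849344678518465 -0.001534655194580937
```

View pics/c3.png

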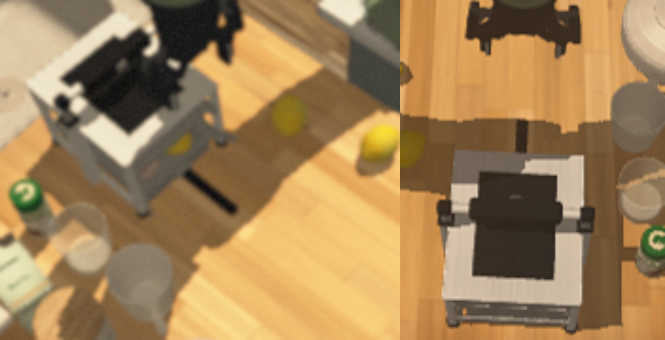

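```bash
python3 -c "
from h import *
print(mv([.551,-.1965,.32],87.85))"
```

```text
(array([-0.1835, -0.0005, -0.02  ]), np.float64(0.17), 'rows', np.float64(4.4272559279363595), np.float64(0.02357011840329022))
```

Call:
carry_out:
  rows:
    - [[-0.035,0,-0.02,0.2],[-0.075,0,-0.02,0.2],[-0.115,0,-0.02,0.2],[-0.15,0,-0.02,0.2],[-0.175,0,-0.02,0.2],[-0.183,0,-0.02,0.2],[-0.183,0,-0.02,0.2],[-0.183,0,-0.02,0.2]]

```text
clock: 16.75
position: [0.5516, -0.1952, 0.3201]
tool_rot: [-3.142, -0.001, 1.533]
force: [-0.7, 1.0, -0.6]
grip_width: 0.0856
finger_force: 0.0
```

```bash
python3 - <<'E'
from h import *
np.set_printoptions(precision=4,suppress=True)
w=bot.grab_frame("wrist");save(w,"w3.png")
s=bot.observe();print(s["position"],s["tool_rot"]);print(proj(w,[.551,-.1965,.218]),proj(w,[.551,-.1825,.218]))
for l,z in(("grip_centre",.205),("button_face",.205),("tray_grip",.029)):
    for r in bot.spot_point(w,l)[:1]:print(l,r["conf"],r["position"],atz(w,r["position"],z))
E
```

```text
[ 0.5518 -0.1945  0.3203] [ 3.1414 -0.0007  1.5342]
[318.5347 236.7064] [317.829  217.9757]
grip_centre 0.71 [318.4, 230.1] [ 0.5509 -0.1953  0.205 ]
button_face 0.56 [317.8, 207.0] [ 0.5511 -0.1774  0.205 ]
tray_grip 0.83 [319.1, 24.8] [ 0.5582 -0.0147  0.029 ]
```

View pics/w3.png

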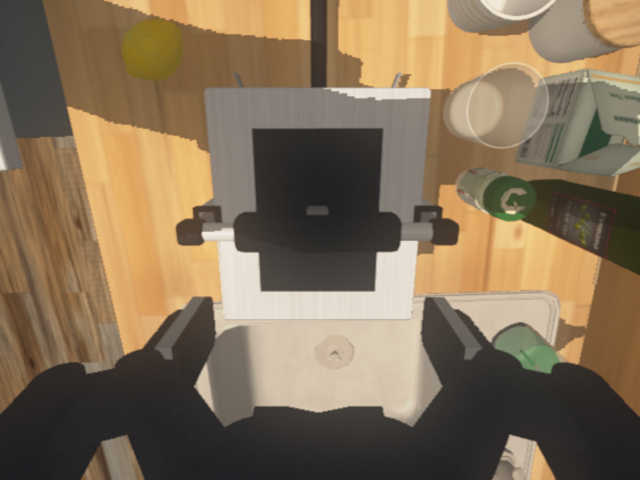

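```bash
python3 -c "
from h import *
print(bot.observe()['qpos'].round(2),mv([.5512,-.196,.30],-2.15),mv([.5512,-.196,.30],177.85))"
```

```text
[ 0.69  0.44 -0.64  1.57  0.27  1.22 -0.04] (array([-0.0015, -0.0006,  0.0204]), np.float64(90.08), 'rows', np.float64(0.4900532954476888), np.float64(12.581307968901262)) (array([-0.0015, -0.0006,  0.0204]), np.float64(-89.92), 'rows', np.float64(0.4900532954476888), np.float64(12.558356835568011))
```

Call:
carry_out:
  rows:
    - [[-0.001,-0.001,0,90],[-0.001,-0.001,0,90],[-0.001,-0.001,0,90],[-0.001,-0.001,0,90],[-0.001,-0.001,0,90],[-0.001,-0.001,0,90],[-0.001,-0.001,0,90],[-0.001,-0.001,0,90],[-0.001,-0.001,0,90],[-0.001,-0.001,0,90],[-0.001,-0.001,0,90],[-0.001,-0.001,0,90]]

```text
clock: 17.95
position: [0.5507, -0.1959, 0.3203]
tool_rot: [-3.141, -0.0, 0.028]
force: [-0.5, -0.5, 0.4]
grip_width: 0.0854
finger_force: 0.0
```

Call:
carry_out:
  rows:
    - [[0,0,0,4],[0,0,0,4],[0,0,0,4]]

```text
clock: 18.2
position: [0.5507, -0.1961, 0.3203]
tool_rot: [-3.142, -0.0, -0.033]
force: [0.7, 0.2, -0.8]
grip_width: 0.0858
finger_force: 0.0
```

```bash
python3 - <<'E'
from h import *
np.set_printoptions(precision=4,suppress=True)
w=bot.grab_frame("wrist");save(w,"w4.png")
s=bot.observe();print(s["position"],s["tool_rot"])
for l,z in(("grip_centre",.205),("button_face",.205)):
    for r in bot.spot_point(w,l)[:1]:print(l,r["conf"],r["position"],atz(w,r["position"],z))
a=cv2.cvtColor(w["pixels"],cv2.COLOR_RGB2GRAY)
print(mv([.5512,-.196,.184],-2.15))
E
```

```text
[ 0.5507 -0.1963  0.3203] [-3.1415 -0.0001 -0.0331]
grip_centre 0.92 [321.4, 229.8] [ 0.549  -0.1982  0.205 ]
button_face 0.47 [295.6, 231.4] [ 0.5483 -0.1785  0.205 ]
(array([ 0.0006, -0.0007,  0.1362]), np.float64(0.17), 'rows', np.float64(3.266220804630079), np.float64(0.024359530445450313))
```

View pics/w4.png

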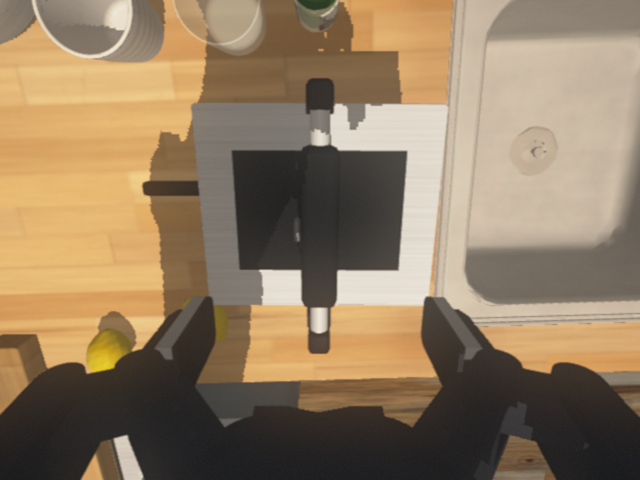

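Call:
carry_out:
  rows:
    - [[0,0,0.03,0],[0,0,0.06,0],[0,0,0.09,0],[0,0,0.115,0],[0,0,0.13,0],[0,0,0.137,0],[0,0,0.137,0],[0,0,0.137,0]]

```text
clock: 19.02
position: [0.5508, -0.197, 0.1838]
tool_rot: [-3.142, -0.0, -0.037]
force: [0.6, -0.0, -0.3]
grip_width: 0.0857
finger_force: 0.0
```

Call:
carry_out:
  rows:
    - [[0,0,0,0],[0,0,0,0],[0,0,0,0],[0,0,0,0],[0,0,0,0],[0,0,0,0],[0,0,0,0],[0,0,0,0],[0,0,0,0],[0,0,0,0]]
  grip: 0.015
  grip_force: 60

```text
clock: 19.85
position: [0.5508, -0.1969, 0.1839]
tool_rot: [3.141, -0.001, -0.037]
force: [-2.2, 2.1, 7.8]
grip_width: 0.0277
finger_force: 59.1
```

Call:
carry_out:
  rows:
    - [[0,0,-0.002,0],[0,0,-0.005,0],[0,0,-0.01,0],[0,0,-0.016,0],[0,0,-0.022,0],[0,0,-0.028,0],[0,0,-0.033,0],[0,0,-0.037,0],[0,0,-0.039,0],[0,0,-0.04,0]]

```text
clock: 20.68
position: [0.5507, -0.1969, 0.2236]
tool_rot: [-3.142, -0.001, -0.037]
force: [5.6, -0.4, -4.6]
grip_width: 0.0275
finger_force: 59.4
```

Call:
carry_out:
  rows:
    - [[0,0,-0.003,0],[0,0,-0.008,0],[0,0,-0.015,0],[0,0,-0.022,0],[0,0,-0.03,0],[0,0,-0.038,0],[0,0,-0.046,0],[0,0,-0.053,0],[0,0,-0.059,0],[0,0,-0.064,0],[0,0,-0.067,0],[0,0,-0.068,0]]

```text
clock: 21.68
position: [0.5507, -0.1969, 0.2917]
tool_rot: [-3.142, -0.001, -0.037]
force: [6.0, 0.6, -6.0]
grip_width: 0.027
finger_force: 59.5
```

Call:
carry_out:
  rows:
    - [[0,0,-0.001,0],[0,0,-0.002,0],[0,0,-0.003,0],[0,0,-0.003,0]]

```text
clock: 22.02
position: [0.5507, -0.1969, 0.2944]
tool_rot: [-3.142, -0.001, -0.037]
force: [6.0, 0.1, -3.3]
grip_width: 0.0271
finger_force: 59.6
```

Call:
carry_out:
  rows:
    - [[0,0,-0.001,0],[0,0,-0.002,0],[0,0,-0.003,0],[0,0,-0.003,0],[0,0,-0.003,0]]

```text
clock: 22.43
position: [0.5506, -0.1969, 0.296]
tool_rot: [-3.141, 0.001, -0.037]
force: [12.2, -0.9, -19.8]
grip_width: 0.0271
finger_force: 62.9
```

```bash
python3 - <<'E'
from h import *
f=bot.grab_frame("scene");g=bot.grab_frame("side");s=bot.observe();print(s["position"],s["force"],s["grip_width"])
cv2.imwrite("pics/c5.png",np.hstack([cv2.resize(g["pixels"][80:290,150:400,::-1],(400,336)),cv2.resize(f["pixels"][190:410,240:410,::-1],(260,336))]))
E
```

```text
[ 0.55065028 -0.19688313  0.29599641] [ 12.30385006  -0.46312453 -20.42169933] 0.027469127584263946
```

View pics/c5.png

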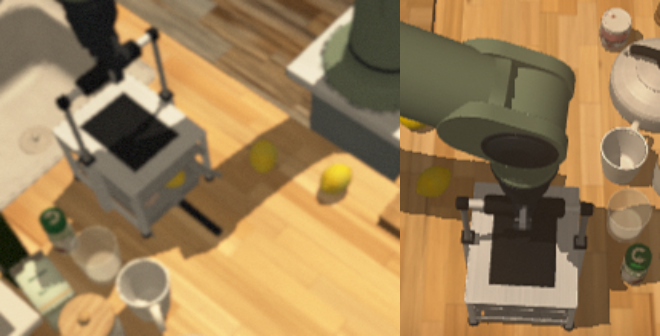

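Call:
carry_out:
  rows:
    - [[0,0,0.001,0],[0,0,0.002,0],[0,0,0.002,0],[0,0,0.002,0],[0,0,0.002,0]]

```text
clock: 22.95
position: [0.5507, -0.1969, 0.2952]
tool_rot: [-3.141, -0.0, -0.037]
force: [6.4, 0.7, -4.4]
grip_width: 0.0272
finger_force: 65.0
```

```bash
python3 -c "
from h import *
print(bot.job_done())"
```

```text
the job is handed in; nothing more can be done
None
```

The job is handed in: the tray is fully home against the back of the lower slot with nothing spilled, and the handle is drawn up about 111 mm to its second stop, with the gripper still holding the grip and the button in. It took about 23 s, no force reading went above about 30 N, and none of the other things on the worktop were touched.

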